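# Spring a latched drawer open with a dowel through its service hole

## Robot

A 6-joint arm with a two-finger parallel gripper is mounted at the origin on a cart in front of the work surface, level with it; the furniture and walls round the work are solid. World frame = base frame: x ahead of the robot, y to its left, z up, the work surface at z = 0. Lengths are in m, angles in rad, forces in N, time in s.
With the tool pointing down it reaches from about 0.225 to 0.875 m from the base axis. Payload 3.4 kg.
Tool frame: the origin (TCP) lies at the very end of the fingers, on their centre line; the grasp point (between the pads) lies 19 mm behind it; z points along the fingers, y is the direction in which the jaws open and shut (so a half turn about z gives the same grasp; the last joint's range is limited). The gripper opens to 85 mm and grips with 20 to 120 N. Pads are 22 mm wide; open, the fingers measure 114 mm over their backs; the gripper's body (76 mm by 85 mm) begins 54 mm behind the grasp point. The pads swing forward as they close: fully open they stand 13 mm farther back than shut.
Start: joints at [-1.377, 0.276, 1.505, -0, 1.361, -0.121], TCP at [0.178, -0.547, 0.231] pointing down, gripper open.
Joint ranges: [-2.89, 2.89], [-0.75, 2.08], [0.22, 2.7], [-1.18, 4.32], [0.11, 2.71], [-2.7, 2.7]. Speed limits (rad/s): [2.57, 2.57, 3.14, 3.14, 3.14, 3.14].

## Interface

Orientations are given as a unit quaternion [w, x, y, z].
In Python, from workcell import env gives the robot as it stands.
- The arm moves only by the tool carry_out, never from a script. Its argument "motion" is a list of rows, each a list of 3 entries, a list of its own where there are three numbers: the shift along the tool's x, y, z in m, then the turn, a rotation vector about the tool's x, y, z in rad, then the closure, from 0 (fully open) to 1 (shut). In form: [[[dx, dy, dz], [rx, ry, rz], jaw], ...]. A call has 1 to 5 rows; each row is the pose to reach, as a shift and turn from the pose measured when the call began, along the tool's axes at that moment; what a row does not reach only later rows make up. A row lasts 1/8 s, in which the tool goes at most 62.5 mm and 10.7 degrees, less where a joint would pass 70% of its speed; a pose out of reach is approached as far as the arm can. A call with a gripper value outside its range is refused whole. The fingers move at their own pace and stop on an object; the grip force is fixed at half the most. Time passes only in rows, so rows that repeat a pose let the fingers close. It gives the time, the measured TCP pose, the force and the opening at its end, in the units of the state.
- env.get_state(): the state, without advancing time (a new reading comes with each control period).
- env.get_image(name): name is "side" or "top"; returns the picture (384x512x3 uint8, red, green, blue); there is no depth.
- env.get_calibration(name): a dict with "intrinsics" (3x3 intrinsics, pixels), "rvec" (rotation vector, rad) and "tvec" (3), from world to camera coordinates, as OpenCV has them. Camera axes: x right, y down, z forward; pixel columns grow to the right and rows downward; lengths in m; the calibration is good to about 2 mm. A picture is of the moment at which its call begins. get_calibration takes no time and is no camera call.
- env.close_job(): hands the job in, once; it reports no verdict.
Trained networks look in the newest picture that a camera, given by its name, has taken for a name from the list of things; names that differ only in an ending like _2 or _b are one class to them, and where a whole thing is asked for, a point or a joint stands for the part that bears it (a point fixed in the world has none). Each returns a list of dicts, best first, with "confidence" (0 to 1); they miss things now and then, are a little off and sometimes report something else, mostly with a low value. They report only what shows in the picture. A call takes as long as a camera call.
- env.regions_of(camera, name): "pixels" (384x512 bool, what is visible of it) and "pixel" ([column, row] in pixels, amid what is visible of it).
The state is a dict: "time_s": time; "qpos": joint angles; "joint_velocities": joint speeds; "tau": joint torques, N m; "eef_pos": TCP position; "tool_rot": TCP orientation; "wrist_force": force on the tool from outside, world axes, zero at the start; "torque": the same for the moment, N m; "grip_width": opening from 0.0 (shut) to 1.0 (fully open).
Only numpy, scipy, OpenCV 4.12 (cv2) and the standard library are available. Lean on these libraries where they do the work, as an engineer would, in place of code of your own. Each camera call takes 0.05 s, during which the arm holds its last target. There are 200 camera calls.

## Task

The small grey drawer case has no handle: take the wooden dowel from its holder block, push it down through the hole in the case's top and press the hidden spring catch gently, never harder than 20 N on the case or catch, keeping it down until the drawer has slid out by itself. Then stand the dowel back in its holder, fully home, and let go. Leave the loose tools and other things lying about where they are.

Things in the scene. Friction and masses are not known exactly. Their poses are not given: they have to be found in the camera images.
- case: painted grey steel drawer case, 170 (x) x 110 (y) x 80 (z) mm, fixed, but at another place and turn each time; origin at the centre of its underside, z up, drawer in its -x face. Behind the drawer, under the hole, is a steel catch with a flat round pad 18 mm across. The pad's height is set differently each time: untouched, its top is 16 to 36 mm below the case's top face
- release_hole (a point): centre of the 13 mm service hole (small chamfer) at the upper face of the 8 mm top panel, 80 mm over the worktop, 55 mm behind the case's middle; z up. Pressed straight down, the pad under it yields from 4 N, stiffening 0.9 N per mm; after 6 to 7 mm (10 N) the drawer comes free; at 8.5 mm (12 N) is a hard stop where force climbs fast. Over 20 N is not allowed
- drawer (a joint): how far the wooden drawer stands out of the case, m: 0 shut (held by the catch), 0.045 fully out, along the case's -x. A light spring (4 N falling to 2 N) with a damper slides it out slowly, in 3 to 4 s, while the catch is held down, without pulling; if the catch is let up before the drawer is 30 mm out, it brakes the drawer again
- dowel: plain round wooden dowel, 10 mm across, 120 mm long, 15 g, with a slightly chamfered foot; at the start it stands upright in the holder block. Origin at the centre of its lower end, z along it to the upper end
- dowel_tip (a point): centre of the dowel's lower end
- holder: square dark wooden holder block, 64 x 64 x 45 mm, fixed, origin at the centre of its underside; one hole from above, 13 mm wide, 35 mm deep, so that the dowel stands with its lower end 10 mm and its upper end 130 mm over the worktop
- holder_hole0 (a point): centre of the mouth of the holder's hole, 45 mm over the worktop, z up
- wax_tin: round red and silver tin, 67 mm across, 37 mm high; bystander, origin under its centre
- brass_brush: wire brush with wooden handle, 120 x 34 x 30 mm; bystander
- pad_block: pale rounded sanding block, 72 x 84 x 34 mm; bystander
- screwdriver: small screwdriver with amber handle, 156 mm long; bystander
- pliers: long-nose pliers, 183 mm long; bystander
- red_pencil: thick red pencil stub, 84 mm long; bystander

How it is judged:
On the way, in this order (a step that is already met when the one before it is completed fails the run):
1. the dowel's lower end is down inside the hole in the case's top (z of dowel_tip in the frame of release_hole below -0.01 m and horizontal distance between dowel_tip and release_hole below 0.006 m), for 0.1 s.
2. the drawer has slid out at least 35 mm while the dowel is still in the hole (value of joint drawer above 0.035 m and z of dowel_tip in the frame of release_hole below -0.01 m and horizontal distance between dowel_tip and release_hole below 0.008 m), for 0.1 s.
At the end, for the whole second after the job is handed in: The drawer stands out at least 35 mm; the dowel is back upright in its holder (within 0.15 rad), its lower end within 5 mm of the hole's axis and at least 29 mm below the hole's mouth, at rest and released (value of joint drawer above 0.035 m and horizontal distance between dowel_tip and holder_hole0 below 0.005 m and z of dowel_tip in the frame of holder_hole0 below -0.029 m and angle between dowel's own z axis and vertical below 0.15 rad and linear speed of dowel below 0.02 m/s and contact force between the fingers and dowel below 0.1 N); the robot touches nothing.
It fails at once if the dowel presses the case or its catch with more than 20 N (contact force between dowel and case above 20 N).
It fails at once if a bystander is shifted by more than 30 mm (distance of any of wax_tin, brass_brush, pad_block, screwdriver, pliers, red_pencil from where it was at the start of the episode above 0.03 m).
It also fails if it takes over 69 s, if anything falls off the work surface, if the arm or the gripper's body presses on something with over 40 N, if the wrist force passes 120 N, or if a joint passes its speed limit or range.

## Working session

There is one attempt and no reset: what is moved stays moved. The work goes in short steps, Python scripts to look and compute and a tool call to move; the robot and the scene stay as the last step left them, time stands still between calls to the robot, and variables do not carry over. Pictures are saved under pics/ and viewed, about 8 in all and at most 12, crops included, and the job is handed in when it is done.

Besides the shell and the picture viewer there is one more tool, called as a command line: name --argument value ..., lists and objects as JSON in quotes. carry_out: Moves the arm, as the interface text tells. Its arguments: {"type":"object","properties":{"motion":{"type":"array","items":{"type":"array"}}},"required":["motion"]}

```bash
mkdir -p pics; cat > h.py <<'E'
from workcell import env
import numpy as np, cv2
from scipy.spatial.transform import Rotation as R
def cal(n):
    c=env.get_calibration(n); return np.array(c["intrinsics"]),np.array(c["rvec"],float),np.array(c["tvec"],float).ravel()
def ray(n,px):
    K,r,t=cal(n); M=cv2.Rodrigues(r)[0]
    return -M.T@t, M.T@np.linalg.inv(K)@np.array([px[0],px[1],1.])
def atz(n,px,z):
    o,d=ray(n,px); return o+d*(z-o[2])/d[2]
def proj(n,P):
    K,r,t=cal(n); return cv2.projectPoints(np.array(P,float).reshape(-1,1,3),r,t,K,None)[0].reshape(-1,2)
def tri(a,b):
    A=[];y=[]
    for n,p in (a,b):
        o,d=ray(n,p); d/=np.linalg.norm(d); Q=np.eye(3)-np.outer(d,d); A.append(Q); y.append(Q@o)
    A=np.vstack(A);y=np.hstack(y); x=np.linalg.lstsq(A,y,rcond=None)[0]; return x,np.linalg.norm(A@x-y)
def snap(n,f,crop=None,s=1):
    im=env.get_image(n)[:,:,::-1].copy()
    if crop: x0,y0,x1,y1=crop; im=im[y0:y1,x0:x1]
    if s!=1: im=cv2.resize(im,None,fx=s,fy=s,interpolation=cv2.INTER_CUBIC)
    cv2.imwrite("pics/"+f,im); return im
def st():
    s=env.get_state(); print({k:np.round(s[k],4).tolist() for k in("time_s","eef_pos","tool_rot","wrist_force","grip_width","qpos")}); return s
E
python3 - <<'E'
from h import *
a=snap("top","t0.png"); b=snap("side","s0.png")
cv2.imwrite("pics/b0.png",cv2.resize(np.vstack([a,b]),None,fx=.78,fy=.78))
for n in("top","side"):
    o,d=ray(n,(256,192)); print(n,o,d)
    for k in("case","drawer","dowel","holder"):
        for r in env.regions_of(n,k)[:2]:
            ys,xs=np.nonzero(r["pixels"]); print(n,k,round(r["confidence"],2),np.round(r["pixel"]),xs.min(),xs.max(),ys.min(),ys.max())
st()
E
```

```text
top [ 0.44539247 -0.20804553  1.20146316] [ 0.07360206 -0.01177596 -0.9972553 ]
top case 0.56 [277. 220.] 257 300 190 251
top drawer 0.58 [237. 236.] 235 237 225 240
top dowel 0.58 [136. 205.] 130 139 205 207
top holder 0.91 [141. 209.] 128 153 196 218
side [0.01619845 0.71575423 0.71252925] [ 0.42149218 -0.75710215 -0.49914949]
side case 0.7 [297. 202.] 260 334 178 235
side drawer 0.73 [326. 213.] 316 333 199 229
side dowel 0.53 [198. 280.] 194 202 262 298
side holder 0.97 [201. 307.] 179 221 284 325
{'time_s': 0.5, 'eef_pos': [0.178, -0.5467, 0.2313], 'tool_rot': [0.0, 0.9876, 0.1567, -0.0], 'wrist_force': [0.1685, 1.2101, -0.4537], 'grip_width': 1.0006, 'qpos': [-1.377, 0.2759, 1.505, -0.0, 1.3607, -0.121]}
```

View pics/t0.png

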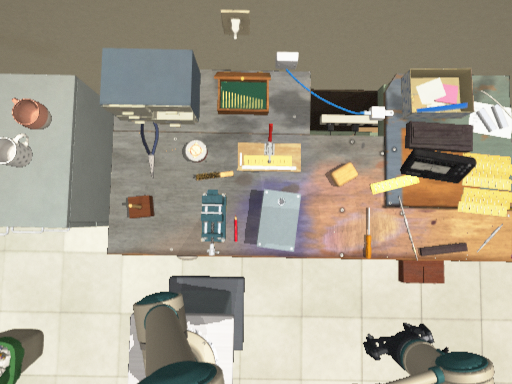

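View pics/s0.png

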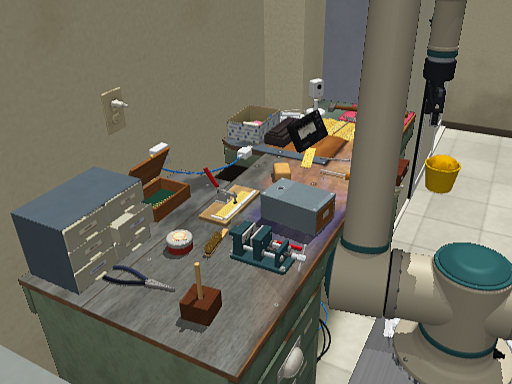

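```bash
python3 - <<'E'
from h import *
t=cv2.imread("pics/t0.png"); s=cv2.imread("pics/s0.png")
def c(im,x0,y0,w,h,f): return cv2.resize(im[y0:y0+h,x0:x0+w],(w*f,h*f),interpolation=cv2.INTER_CUBIC)
# each 400x300
A=c(t,235,180,80,75,4)  #320x300
B=c(t,115,185,50,37,8)  #400x296
C=c(s,250,170,100,75,4) #400x300
D=c(s,160,255,80,75,4)  #320x300
W=np.zeros((600,800,3),np.uint8)
W[:300,:320]=A; W[:296,400:800]=B; W[300:,:400]=C; W[300:,400:720]=D
cv2.imwrite("pics/c1.png",W)
E
```

```text
(no output)
```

View pics/c1.png

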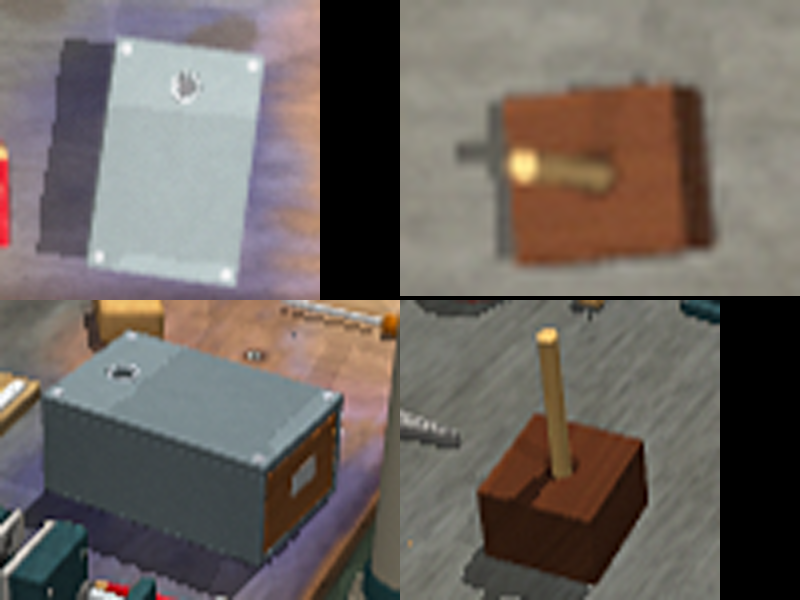

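```bash
python3 - <<'E'
from h import *
f=lambda x,y,x0,y0,s:((x+.5)/s-.5+x0,(y+.5)/s-.5+y0)
T=lambda x,y:f(x,y,235,180,4); Sd=lambda x,y:f(x,y-300,250,170,4)
H=lambda x,y:f(x-400,y,115,185,8); G=lambda x,y:f(x-400,y-300,160,255,4)
print("hole tri",tri(("top",T(185,86)),("side",Sd(122,372))), atz("top",T(185,86),.08),atz("side",Sd(122,372),.08))
c=[atz("top",T(*p),.08)[:2] for p in((117,37),(264,58),(236,286),(88,266))]
c=np.array(c);print(c,[np.linalg.norm(c[i]-c[i-1]) for i in range(4)])
m=c.mean(0);ax=c[:2].mean(0)-c[2:].mean(0);ax/=np.linalg.norm(ax);ay=c[[0,3]].mean(0)-c[1:3].mean(0)
print("center",m,"yaw",np.arctan2(ax[1],ax[0]),np.arctan2(-ay[0],ay[1]),"hole",m+.055*ax)
cs=np.array([atz("side",Sd(*p),.08)[:2] for p in((133,332),(343,395),(263,465),(42,398))]);print("side corners",cs,cs.mean(0),[np.linalg.norm(cs[i]-cs[i-1]) for i in range(4)])
print("doweltop",tri(("top",H(523,165)),("side",G(548,335))),atz("top",H(523,165),.13),atz("side",G(548,335),.13))
h=np.array([atz("top",H(*p),.045)[:2] for p in((502,102),(675,85),(688,250),(513,265))]);print("holder",h,h.mean(0),[np.linalg.norm(h[i]-h[i-1]) for i in range(4)])
hs=np.array([atz("side",G(*p),.045)[:2] for p in((538,414),(644,440),(588,521),(479,491))]);print("holder side",hs,hs.mean(0),[np.linalg.norm(hs[i]-hs[i-1]) for i in range(4)])
E
```

```text
hole tri (array([ 0.5026949 , -0.29506815,  0.07935394]), np.float64(9.182358833460097e-05)) [ 0.5026032  -0.29504569  0.08      ] [ 0.5022578 -0.2940104  0.08     ]
[[ 0.53785343 -0.24437089]
 [ 0.52437537 -0.35308303]
 [ 0.35737008 -0.33411951]
 [ 0.369874   -0.22595972]] [np.float64(0.16898538925437345), np.float64(0.10954445813990416), np.float64(0.16807850244830616), np.float64(0.10888015831899793)]
center [ 0.44736822 -0.28938329] yaw -0.11111180504743909 -0.119235066478025 hole [ 0.50202906 -0.29548187]
side corners [[ 0.52047581 -0.34965197]
 [ 0.35631712 -0.33068857]
 [ 0.37095981 -0.22585433]
 [ 0.53494315 -0.23848746]] [ 0.44567397 -0.28617058] [np.float64(0.1121019694152571), np.float64(0.1652503700146488), np.float64(0.10585190375268015), np.float64(0.16446924363435905)]
doweltop (array([0.4803761 , 0.1323346 , 0.12905436]), np.float64(0.0005313743953322768)) [0.48066695 0.13224113 0.13      ] [0.47924967 0.13316471 0.13      ]
holder [[0.50718211 0.16822793]
 [0.5148756  0.10302763]
 [0.45254297 0.09562752]
 [0.44566948 0.16134633]] [0.48006754 0.13205735] [np.float64(0.06189635980161391), np.float64(0.06565263906365973), np.float64(0.0627703606373234), np.float64(0.06607728044026044)]
holder side [[0.51313159 0.10628764]
 [0.45137117 0.09784587]
 [0.44463556 0.16105645]
 [0.50613677 0.16860479]] [0.47881877 0.13344869] [np.float64(0.06270849216820677), np.float64(0.062334679860075855), np.float64(0.0635684387372381), np.float64(0.06196269993015973)]
```

The top view shows the case with its hole at about (281,201), and the dowel top at about (130,205). Both cameras agree on hole (0.502, -0.295) and dowel (0.480, 0.132). I'm moving over the dowel.

carry_out --motion '[[[0.4975,-0.5527,0],[0,0,0],0.3],[[0.4975,-0.5527,0],[0,0,0],0.3],[[0.4975,-0.5527,0],[0,0,0],0.3],[[0.4975,-0.5527,0],[0,0,0],0.3],[[0.4975,-0.5527,0],[0,0,0],0.3]]'

```text
time_s: 1.12
eef_pos: [0.3055, -0.2595, 0.2316]
tool_rot: [0.0, 0.988, 0.156, 0.001]
wrist_force: [1.5, -0.3, 0.9]
grip_width: 0.701
```

```bash
cat > go.py <<'E'
import sys
from h import *
s=st(); g=np.array([float(v) for v in sys.argv[1:4]])
M=R.from_quat(np.roll(s["tool_rot"],-1)).as_matrix()
yaw=float(sys.argv[4]) if len(sys.argv)>4 else np.arctan2(M[1,0],M[0,0])
D=np.array([[np.cos(yaw),np.sin(yaw),0],[np.sin(yaw),-np.cos(yaw),0],[0,0,-1]]).T
print("shift",np.round(M.T@(g-s["eef_pos"]),4).tolist(),"turn",np.round(R.from_matrix(M.T@D).as_rotvec(),4).tolist(),"yaw",round(yaw,4))
E
python3 go.py .480 .1325 .231
```

```text
{'time_s': 1.125, 'eef_pos': [0.3055, -0.2595, 0.2316], 'tool_rot': [0.0004, 0.9877, 0.1563, 0.0005], 'wrist_force': [1.4867, -0.3354, 0.8793], 'grip_width': 0.7007, 'qpos': [-0.8786, 0.0071, 1.8334, 0.0005, 1.2999, 0.3782]}
shift [0.287, -0.3189, 0.0005] turn [0.001, -0.0009, -0.0] yaw 0.3138
```

carry_out --motion '[[[0.287,-0.319,0],[0,0,0],0.3],[[0.287,-0.319,0],[0,0,0],0.3],[[0.287,-0.319,0],[0,0,0],0.3],[[0.287,-0.319,0],[0,0,0],0.3],[[0.287,-0.319,0],[0,0,0],0.3]]'

```text
time_s: 1.75
eef_pos: [0.4326, 0.0263, 0.2319]
tool_rot: [0.001, 0.988, 0.156, 0.001]
wrist_force: [1.0, -0.2, 0.2]
grip_width: 0.701
```

```bash
python3 go.py .480 .1325 .160 .3138
```

```text
{'time_s': 1.75, 'eef_pos': [0.4326, 0.0263, 0.2319], 'tool_rot': [0.0008, 0.9877, 0.1564, 0.0013], 'wrist_force': [0.9917, -0.1559, 0.2274], 'grip_width': 0.7007, 'qpos': [-0.0992, 0.0578, 1.7791, -0.001, 1.3017, 1.1577]}
shift [0.0777, -0.0865, 0.0719] turn [0.0021, -0.0023, 0.0003] yaw 0.3138
```

carry_out --motion '[[[0.0777,-0.0865,0.03],[0,-0.0,0],0.3],[[0.0777,-0.0865,0.06],[0.002,-0.002,0],0.3],[[0.0777,-0.0865,0.07],[0.002,-0.002,0],0.3],[[0.0777,-0.0865,0.0719],[0.002,-0.002,0],0.3],[[0.0777,-0.0865,0.0719],[0.002,-0.002,0],0.3]]'

```text
time_s: 2.38
eef_pos: [0.48, 0.1313, 0.1607]
tool_rot: [0.0, 0.988, 0.156, 0.0]
wrist_force: [-0.9, -0.0, 0.4]
grip_width: 0.698
```

```bash
python3 go.py .480 .1325 .072 .3138; python3 -c "
from h import *
snap('side','s1.png',(140,200,260,320),5)"
```

```text
{'time_s': 2.375, 'eef_pos': [0.48, 0.1313, 0.1607], 'tool_rot': [0.0004, 0.9878, 0.1559, 0.0005], 'wrist_force': [-0.8774, -0.0152, 0.442], 'grip_width': 0.6976, 'qpos': [0.1277, 0.2123, 1.7791, -0.0007, 1.1491, 1.3858]}
shift [0.0003, -0.0012, 0.0887] turn [0.0009, -0.0009, -0.0008] yaw 0.3138
```

View pics/s1.png

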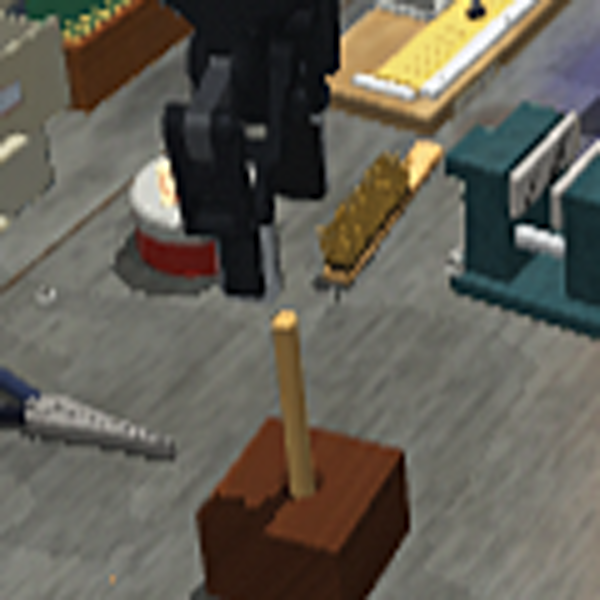

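The jaws are over the dowel: near finger at about (189,258), far finger at about (202,239), dowel top at (197,263). I'm descending.

carry_out --motion '[[[0,-0.0012,0.03],[0,0,0],0.3],[[0,-0.0012,0.06],[0,0,0],0.3],[[0,-0.0012,0.08],[0.001,-0.001,0],0.3],[[0,-0.0012,0.0887],[0.001,-0.001,0],0.3],[[0,-0.0012,0.0887],[0.001,-0.001,0],0.3]]'

```text
time_s: 3.05
eef_pos: [0.4804, 0.1318, 0.073]
tool_rot: [-0.0, 0.988, 0.155, 0.001]
wrist_force: [-0.1, 0.3, -0.3]
grip_width: 0.702
```

```bash
python3 go.py .480 .1325 .072 .3138
```

```text
{'time_s': 3.05, 'eef_pos': [0.4804, 0.1318, 0.073], 'tool_rot': [-0.0001, 0.9879, 0.1551, 0.0008], 'wrist_force': [-0.1485, 0.2886, -0.2725], 'grip_width': 0.7022, 'qpos': [0.1278, 0.3075, 1.9019, 0.0003, 0.9307, 1.387]}
shift [-0.0001, -0.0008, 0.001] turn [0.0001, -0.0015, -0.0024] yaw 0.3138
```

carry_out --motion '[[[0,-0.0005,0.001],[0,0,0],0.9],[[0,-0.0005,0.001],[0,0,0],1],[[0,-0.0005,0.001],[0,0,0],1],[[0,-0.0005,0.001],[0,0,0],1],[[0,-0.0005,0.001],[0,0,0],1]]'

```text
time_s: 3.68
eef_pos: [0.4807, 0.1324, 0.0726]
tool_rot: [-0.0, 0.988, 0.155, 0.001]
wrist_force: [-0.6, -0.6, 5.4]
grip_width: 0.099
```

carry_out --motion '[[[0,0,0],[0,0,0],1],[[0,0,0],[0,0,0],1],[[0,0,-0.005],[0,0,0],1]]'

```text
time_s: 4.05
eef_pos: [0.4801, 0.1323, 0.0772]
tool_rot: [-0.0, 0.988, 0.155, 0.001]
wrist_force: [0.6, -0.0, -0.7]
grip_width: 0.097
```

```bash
python3 go.py .480 .1325 .160 .3138
```

```text
{'time_s': 4.05, 'eef_pos': [0.4801, 0.1323, 0.0772], 'tool_rot': [-0.0001, 0.9879, 0.1551, 0.0006], 'wrist_force': [0.6427, -0.0205, -0.6664], 'grip_width': 0.0966, 'qpos': [0.1289, 0.3023, 1.8966, 0.0003, 0.9415, 1.388]}
shift [0.0, -0.0002, -0.0828] turn [0.0, -0.0013, -0.0023] yaw 0.3138
```

carry_out --motion '[[[0,0,-0.03],[0,0,0],1],[[0,0,-0.07],[0,0,0],1],[[0,0,-0.1],[0,-0.001,-0.002],1],[[0,0,-0.11],[0,-0.001,-0.002],1],[[0,0,-0.11],[0,-0.001,-0.002],1]]'

```text
time_s: 4.68
eef_pos: [0.4799, 0.1323, 0.187]
tool_rot: [-0.0, 0.988, 0.156, 0.0]
wrist_force: [0.4, 0.2, -0.2]
grip_width: 0.097
```

```bash
python3 go.py .502 -.295 .18 .3138; python3 - <<'E'
from h import *
a=snap('side','a.png',(150,190,270,310),4); b=snap('top','b.png',(100,165,180,245),6)
cv2.imwrite("pics/m1.png",np.hstack([cv2.resize(a,(400,400)),cv2.resize(b,(400,400))]))
s=env.get_state();e=s["eef_pos"]
print(proj("side",[e,e-[0,0,.0626],e+[0,0,.0574]]),proj("top",[e,e-[0,0,.0626],e+[0,0,.0574]]))
E
```

```text
{'time_s': 4.675, 'eef_pos': [0.4799, 0.1323, 0.187], 'tool_rot': [-0.0, 0.9877, 0.1561, 0.0003], 'wrist_force': [0.4018, 0.1673, -0.2402], 'grip_width': 0.0973, 'qpos': [0.129, 0.1905, 1.7369, 0.0001, 1.2138, 1.3863]}
shift [-0.1107, 0.4133, 0.007] turn [0.0, -0.0005, -0.0003] yaw 0.3138
[[194.55703371 240.18848538]
 [197.32129927 265.83350582]
 [191.84829975 215.05865027]] [[123.31813388 204.9982584 ]
 [130.72230557 205.87140581]
 [115.67977126 204.09749369]]
```

View pics/m1.png

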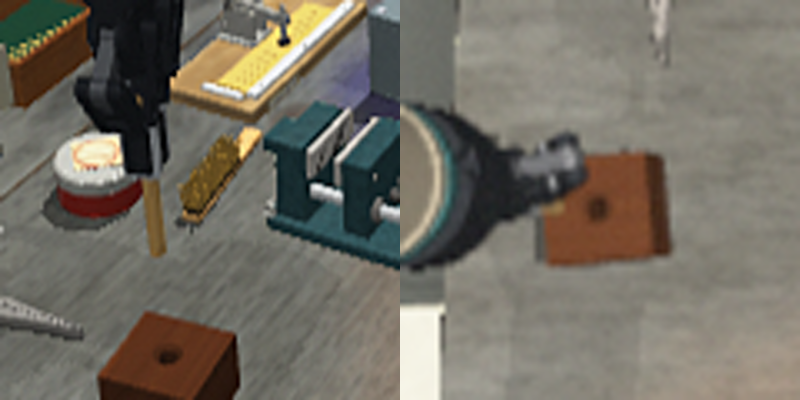

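Dowel held: its tip at side (197,266.6) matches the predicted (197.3,265.8). I'm carrying it to the case.

carry_out --motion '[[[-0.015,0.055,0],[0,0,0],1],[[-0.03,0.11,0],[0,0,0],1],[[-0.045,0.165,0],[0,0,0],1],[[-0.06,0.22,0],[0,0,0],1],[[-0.075,0.275,0],[0,0,0],1]]'

```text
time_s: 5.4
eef_pos: [0.4916, -0.1541, 0.1842]
tool_rot: [-0.001, 0.988, 0.156, -0.002]
wrist_force: [1.0, -0.3, 0.7]
grip_width: 0.102
```

```bash
python3 go.py .502 -.295 .17 .3138; python3 -c "
from h import *
print(atz('side',(200.1,296.3),.045),atz('top',(139.5,206.5),.045))"
```

```text
{'time_s': 5.4, 'eef_pos': [0.4916, -0.1541, 0.1842], 'tool_rot': [-0.001, 0.9878, 0.156, -0.0023], 'wrist_force': [1.0002, -0.2739, 0.7179], 'grip_width': 0.102, 'qpos': [-0.4381, 0.2212, 1.7031, -0.0011, 1.2222, 0.8198]}
shift [-0.0335, 0.1373, 0.014] turn [-0.0026, 0.0043, -0.0005] yaw 0.3138
[0.47848659 0.13442955 0.045     ] [0.48003672 0.13017405 0.045     ]
```

carry_out --motion '[[[-0.0155,0.055,0.005],[0,0,0],1],[[-0.03,0.11,0.01],[0,0,0],1],[[-0.0335,0.135,0.014],[-0.002,0.004,0],1],[[-0.0335,0.1373,0.014],[-0.0025,0.004,0],1],[[-0.0335,0.1373,0.014],[-0.0025,0.004,0],1]]'

```text
time_s: 6.02
eef_pos: [0.5016, -0.2933, 0.1693]
tool_rot: [-0.001, 0.988, 0.156, -0.001]
wrist_force: [-0.1, 0.0, -0.6]
grip_width: 0.099
```

```bash
python3 go.py .502 -.295 .152 .3138; python3 - <<'E'
from h import *
a=snap('side','a2.png',(250,130,340,220),1); b=snap('top','b2.png',(240,165,320,245),1)
cv2.imwrite("pics/m2.png",np.hstack([cv2.resize(a,(400,400),interpolation=2),cv2.resize(b,(400,400),interpolation=2)]))
s=env.get_state();e=s["eef_pos"]
print(proj("side",[e,e-[0,0,.0626]]),proj("top",[e,e-[0,0,.0626]]))
E
```

```text
{'time_s': 6.025, 'eef_pos': [0.5016, -0.2933, 0.1693], 'tool_rot': [-0.0012, 0.9877, 0.1563, -0.0007], 'wrist_force': [-0.0852, 0.0375, -0.5776], 'grip_width': 0.0993, 'qpos': [-0.6493, 0.3266, 1.5895, 0.0008, 1.2282, 0.6073]}
shift [-0.0001, 0.0018, 0.0173] turn [-0.0026, 0.0009, 0.0001] yaw 0.3138
[[280.20116656 158.18121373]
 [280.12261647 179.00078637]] [[282.73821314 199.7229785 ]
 [280.92898172 200.88109423]]
```

View pics/m2.png

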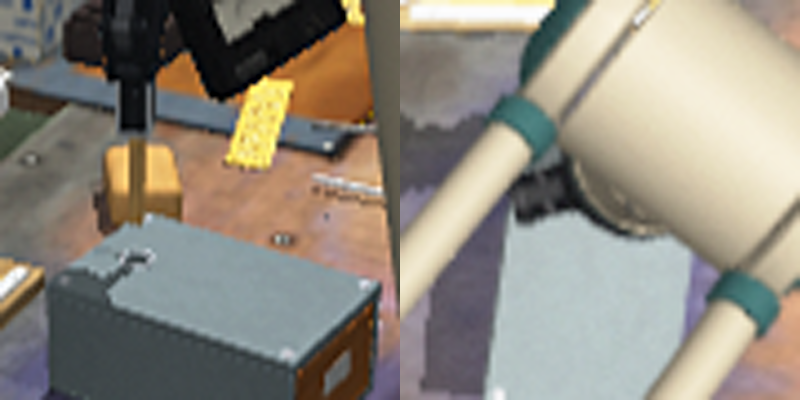

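carry_out --motion '[[[0,0.0015,0.01],[-0.002,0.001,0],1],[[0,0.0018,0.02],[-0.0025,0.001,0],1],[[0,0.0018,0.0223],[-0.0025,0.001,0],1],[[0,0.0018,0.0223],[-0.0025,0.001,0],1],[[0,0.0018,0.0223],[-0.0025,0.001,0],1]]'

```text
time_s: 6.75
eef_pos: [0.5026, -0.2949, 0.1479]
tool_rot: [0.001, 0.988, 0.157, 0.001]
wrist_force: [0.7, 0.0, 0.5]
grip_width: 0.102
```

```bash
python3 go.py .5022 -.2948 .142 .3138; python3 - <<'E'
from h import *
a=snap('side','a3.png',(255,150,305,210),10)
s=env.get_state();e=s["eef_pos"]
print(proj("side",[e,e-[0,0,.0626]]))
E
```

```text
{'time_s': 6.75, 'eef_pos': [0.5026, -0.2949, 0.1479], 'tool_rot': [0.0008, 0.9876, 0.1568, 0.0006], 'wrist_force': [0.7065, 0.0043, 0.504], 'grip_width': 0.1018, 'qpos': [-0.6499, 0.3436, 1.6207, -0.0002, 1.1753, 0.606]}
shift [-0.0004, -0.0003, 0.0059] turn [0.0017, -0.0009, 0.0011] yaw 0.3138
[[280.23549357 165.28487791]
 [280.15688833 185.72473535]]
```

View pics/a3.png

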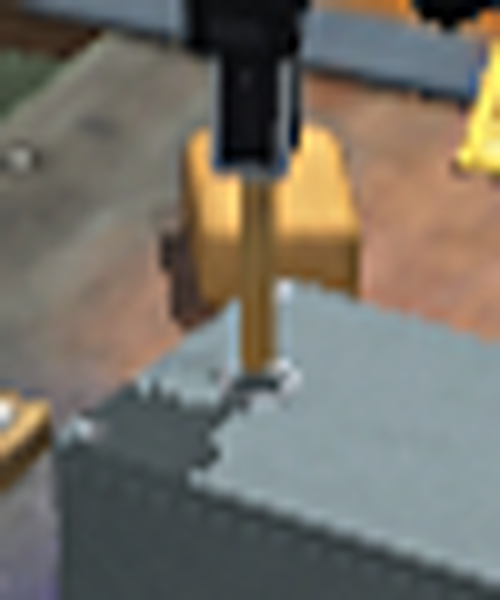

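The dowel tip, at about (280.2,186), is centred over the hole at about (280.1,187.6). I'm lowering slowly.

carry_out --motion '[[[0,0,0.002],[0.001,-0.001,0],1],[[0,0,0.004],[0.001,-0.001,0],1],[[0,0,0.006],[0.001,-0.001,0],1]]'

```text
time_s: 7.18
eef_pos: [0.5026, -0.295, 0.1418]
tool_rot: [0.0, 0.988, 0.157, 0.0]
wrist_force: [0.2, 0.5, 0.1]
grip_width: 0.096
```

carry_out --motion '[[[0,0,0.0015],[0,0,0],1],[[0,0,0.003],[0,0,0],1]]'

```text
time_s: 7.42
eef_pos: [0.5025, -0.295, 0.1387]
tool_rot: [0.0, 0.988, 0.157, -0.0]
wrist_force: [0.2, -0.4, -0.4]
grip_width: 0.098
```

```bash
python3 go.py .5022 -.2948 .138 .3138
```

```text
{'time_s': 7.425, 'eef_pos': [0.5025, -0.295, 0.1387], 'tool_rot': [0.0003, 0.9876, 0.1567, -0.0], 'wrist_force': [0.1823, -0.385, -0.4416], 'grip_width': 0.0984, 'qpos': [-0.6499, 0.3522, 1.6326, -0.0005, 1.1564, 0.6063]}
shift [-0.0003, -0.0003, 0.0007] turn [0.0006, 0.0001, 0.001] yaw 0.3138
```

carry_out --motion '[[[0,0,0.002],[0,0,0],1],[[0,0,0.004],[0,0,0],1],[[0,0,0.006],[0,0,0],1]]'

```text
time_s: 7.8
eef_pos: [0.5026, -0.295, 0.1325]
tool_rot: [0.0, 0.988, 0.157, 0.0]
wrist_force: [0.4, 0.6, -0.2]
grip_width: 0.099
```

carry_out --motion '[[[0,0,0.0015],[0,0,0],1],[[0,0,0.003],[0,0,0],1]]'

```text
time_s: 8.05
eef_pos: [0.5026, -0.295, 0.1294]
tool_rot: [0.0, 0.988, 0.157, -0.0]
wrist_force: [-0.3, -0.2, -1.1]
grip_width: 0.092
```

carry_out --motion '[[[0,0,0.0015],[0,0,0],1],[[0,0,0.003],[0,0,0],1]]'

```text
time_s: 8.3
eef_pos: [0.5025, -0.295, 0.1263]
tool_rot: [0.0, 0.988, 0.157, -0.0]
wrist_force: [-0.9, -0.8, -1.2]
grip_width: 0.098
```

carry_out --motion '[[[0,0,0.0015],[0,0,0],1],[[0,0,0.003],[0,0,0],1]]'

```text
time_s: 8.55
eef_pos: [0.5026, -0.295, 0.1232]
tool_rot: [0.0, 0.988, 0.157, -0.0]
wrist_force: [0.1, 0.4, -0.3]
grip_width: 0.102
```

carry_out --motion '[[[0,0,0.0015],[0,0,0],1],[[0,0,0.003],[0,0,0],1]]'

```text
time_s: 8.8
eef_pos: [0.5026, -0.295, 0.1201]
tool_rot: [0.0, 0.988, 0.157, 0.0]
wrist_force: [-1.0, 0.4, 0.9]
grip_width: 0.098
```

carry_out --motion '[[[0,0,0.0015],[0,0,0],1],[[0,0,0.003],[0,0,0],1]]'

```text
time_s: 9.05
eef_pos: [0.5029, -0.2951, 0.1182]
tool_rot: [0.001, 0.988, 0.157, 0.001]
wrist_force: [-0.9, 1.9, 8.2]
grip_width: 0.1
```

carry_out --motion '[[[0,0,0.0015],[0,0,0],1],[[0,0,0.003],[0,0,0],1]]'

```text
time_s: 9.3
eef_pos: [0.5031, -0.2951, 0.1167]
tool_rot: [0.001, 0.988, 0.157, 0.001]
wrist_force: [-1.9, 2.4, 8.1]
grip_width: 0.095
```

carry_out --motion '[[[0,0,0.001],[0,0,0],1],[[0,0,0.002],[0,0,0],1]]'

```text
time_s: 9.55
eef_pos: [0.5031, -0.2951, 0.1161]
tool_rot: [0.001, 0.988, 0.157, 0.001]
wrist_force: [-1.5, 0.4, 9.3]
grip_width: 0.099
```

```bash
python3 - <<'E'
from h import *
for i in range(3):
    s=env.get_state();print(s["time_s"],np.round(s["eef_pos"],4),np.round(s["wrist_force"],2)); env.get_image("side")
a=snap('side','a4.png',(255,150,345,240),6)
r=env.regions_of("side","drawer")[:1]
for q in r: print(q["confidence"],q["pixel"])
E
```

```text
9.55 [ 0.5031 -0.2951  0.1161] [-1.46  0.39  9.27]
9.6 [ 0.5031 -0.2951  0.116 ] [-1.41  0.82  9.08]
9.65 [ 0.5031 -0.2951  0.116 ] [-2.42  1.56  7.29]
0.83 [323.5, 214.7]
```

carry_out --motion '[[[0,0,0.002],[0,0,0],1],[[0,0,0.003],[0,0,0],1],[[0,0,0.0035],[0,0,0],1]]'

```text
time_s: 10.18
eef_pos: [0.5032, -0.2951, 0.1143]
tool_rot: [0.002, 0.988, 0.157, 0.001]
wrist_force: [-2.7, 0.7, 10.1]
grip_width: 0.097
```

```bash
python3 - <<'E'
from h import *
for i in range(4):
    s=env.get_state();print(s["time_s"],np.round(s["eef_pos"],4),np.round(s["wrist_force"],2)); env.get_image("side")
r=env.regions_of("side","drawer")[:1]
for q in r: print(q["confidence"],q["pixel"])
E
```

```text
10.175 [ 0.5032 -0.2951  0.1143] [-2.69  0.68 10.14]
10.225 [ 0.5032 -0.2951  0.1143] [-1.65  1.77  9.29]
10.275 [ 0.5032 -0.2951  0.1143] [-2.34  1.92  9.86]
10.325 [ 0.5032 -0.2951  0.1143] [-2.41  1.3  10.11]
0.59 [323.3, 214.7]
```

carry_out --motion '[[[0,0,0.002],[0,0,0],1],[[0,0,0.003],[0,0,0],1],[[0,0,0.003],[0,0,0],1]]'

```text
time_s: 10.8
eef_pos: [0.5032, -0.2951, 0.1129]
tool_rot: [0.002, 0.988, 0.157, 0.002]
wrist_force: [-2.1, 1.0, 9.2]
grip_width: 0.096
```

```bash
python3 - <<'E'
from h import *
for i in range(6):
    s=env.get_state();print(s["time_s"],np.round(s["eef_pos"],4),np.round(s["wrist_force"],2)); env.get_image("side")
r=env.regions_of("side","drawer")[:1]
for q in r: print(q["confidence"],q["pixel"])
E
```

```text
10.8 [ 0.5032 -0.2951  0.1129] [-2.05  1.04  9.2 ]
10.85 [ 0.5032 -0.2951  0.113 ] [-2.21  1.65  9.75]
10.9 [ 0.5032 -0.2951  0.113 ] [-1.91  1.04  9.07]
10.95 [ 0.5032 -0.2951  0.113 ] [-2.19  0.78  9.45]
11.0 [ 0.5032 -0.2951  0.113 ] [-2.18  1.57  9.34]
11.05 [ 0.5032 -0.2951  0.113 ] [-1.41  1.31  8.84]
0.75 [326.7, 215.5]
```

carry_out --motion '[[[0,0,0.0027],[0,0,0],1],[[0,0,0.0027],[0,0,0],1],[[0,0,0.0027],[0,0,0],1],[[0,0,0.0027],[0,0,0],1],[[0,0,0.0027],[0,0,0],1]]'

```text
time_s: 11.78
eef_pos: [0.5033, -0.2951, 0.1121]
tool_rot: [0.002, 0.988, 0.157, 0.002]
wrist_force: [-2.1, 1.6, 10.4]
grip_width: 0.1
```

```bash
python3 - <<'E'
from h import *
for i in range(16):
    if i%4==0: s=env.get_state();print(s["time_s"],np.round(s["eef_pos"],4),np.round(s["wrist_force"],2))
    if i%4==0:
        env.get_image("side")
        for q in env.regions_of("side","drawer")[:1]: print(q["confidence"],q["pixel"],np.nonzero(q["pixels"])[1].max(),q["pixels"].sum())
    else: env.get_image("side")
E
```

```text
11.775 [ 0.5033 -0.2951  0.1121] [-2.07  1.63 10.38]
0.94 [327.1, 217.2] 338 520
12.025 [ 0.5033 -0.2951  0.1121] [-2.34  2.23  9.69]
0.71 [327.3, 221.0] 339 570
12.275 [ 0.5033 -0.2951  0.1121] [-2.13  2.14 10.25]
0.63 [325.1, 219.8] 338 558
12.525 [ 0.5032 -0.2951  0.1121] [-1.18  2.61  9.98]
0.63 [326.7, 218.5] 338 616
```

```bash
python3 - <<'E'
from h import *
for i in range(36): env.get_image("top")
s=env.get_state();print(s["time_s"],np.round(s["eef_pos"],4),np.round(s["wrist_force"],2))
a=snap('side','a5.png',(250,150,360,250),7)
K=np.array([.4468,-.288]);yaw=-.115;ax=np.array([np.cos(yaw),np.sin(yaw)]);ay=np.array([-ax[1],ax[0]])
for d in(0,.03,.035,.045):
    c=K-ax*(.085+d); P=[[*(c+ay*w),z] for w in(.05,-.05) for z in(.072,.01)]
    print(d,np.round((proj("side",P)-[250,150])*7).tolist())
E
```

```text
14.575 [ 0.5033 -0.2951  0.1121] [-2.64  1.74  9.8 ]
0 [[467.0, 443.0], [460.0, 584.0], [593.0, 325.0], [583.0, 461.0]]
0.03 [[542.0, 468.0], [532.0, 610.0], [665.0, 347.0], [653.0, 484.0]]
0.035 [[554.0, 472.0], [545.0, 615.0], [677.0, 350.0], [665.0, 488.0]]
0.045 [[580.0, 480.0], [569.0, 623.0], [702.0, 358.0], [689.0, 496.0]]
```

View pics/a5.png

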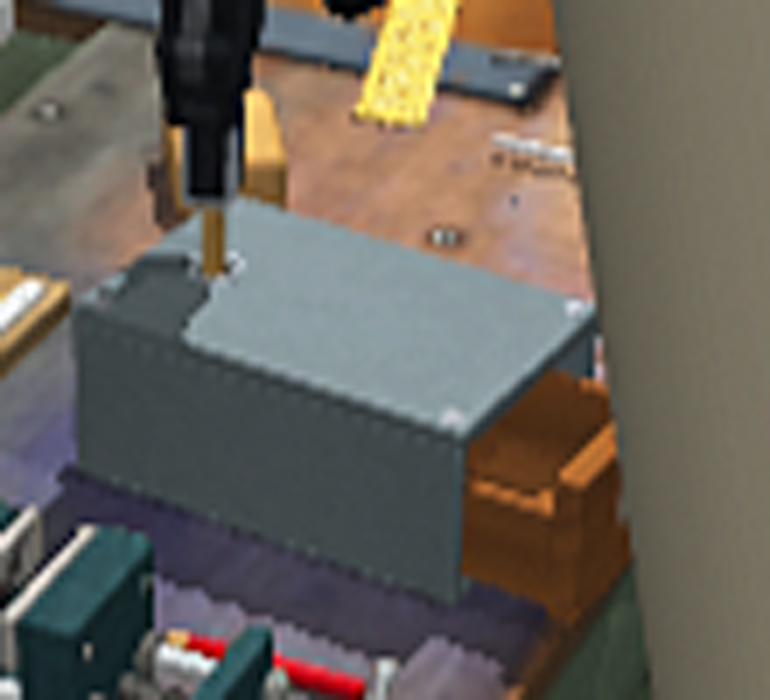

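The drawer's lower front corner at about (572,622) in the crop matches the prediction for 45 mm, so it's fully out. I'm withdrawing straight up.

carry_out --motion '[[[0,0,-0.005],[-0.003,0.003,0],1],[[0,0,-0.02],[-0.003,0.003,0],1],[[0,0,-0.04],[-0.003,0.003,0],1],[[0,0,-0.06],[-0.003,0.003,0],1],[[0,0,-0.075],[-0.003,0.003,0],1]]'

```text
time_s: 15.25
eef_pos: [0.5033, -0.2951, 0.1883]
tool_rot: [0.004, 0.988, 0.157, 0.004]
wrist_force: [0.2, -0.1, 0.6]
grip_width: 0.101
```

```bash
python3 go.py .4801 .1323 .187 .3138
```

```text
{'time_s': 15.25, 'eef_pos': [0.5033, -0.2951, 0.1883], 'tool_rot': [0.0041, 0.9876, 0.1569, 0.0043], 'wrist_force': [0.187, -0.115, 0.5782], 'grip_width': 0.1012, 'qpos': [-0.6499, 0.3087, 1.5667, 0.0006, 1.2543, 0.6056]}
shift [0.1104, -0.4135, -0.0018] turn [0.0094, -0.0072, 0.0014] yaw 0.3138
```

carry_out --motion '[[[0.015,-0.056,0],[0.009,-0.007,0],1],[[0.03,-0.112,0],[0.009,-0.007,0],1],[[0.045,-0.168,0],[0.009,-0.007,0],1],[[0.06,-0.224,0],[0.009,-0.007,0],1],[[0.075,-0.28,0],[0.009,-0.007,0],1]]'

```text
time_s: 15.88
eef_pos: [0.4877, -0.0039, 0.1866]
tool_rot: [0.0, 0.988, 0.157, 0.001]
wrist_force: [0.8, -1.1, 0.0]
grip_width: 0.095
```

```bash
python3 go.py .4801 .1323 .15 .3138
```

```text
{'time_s': 15.875, 'eef_pos': [0.4877, -0.0039, 0.1866], 'tool_rot': [0.0002, 0.9876, 0.1567, 0.0005], 'wrist_force': [0.7622, -1.0979, 0.0291], 'grip_width': 0.0949, 'qpos': [-0.1507, 0.1755, 1.7576, -0.0001, 1.2074, 1.1055]}
shift [0.0349, -0.1318, 0.0366] turn [0.0006, -0.001, 0.0009] yaw 0.3138
```

carry_out --motion '[[[0.015,-0.055,0],[0,0,0],1],[[0.03,-0.11,0.01],[0,-0.001,0],1],[[0.0349,-0.1318,0.03],[0.0005,-0.001,0.001],1],[[0.0349,-0.1318,0.0366],[0.0005,-0.001,0.001],1],[[0.0349,-0.1318,0.0366],[0.0005,-0.001,0.001],1]]'

```text
time_s: 16.5
eef_pos: [0.48, 0.1316, 0.1498]
tool_rot: [0.0, 0.988, 0.156, -0.0]
wrist_force: [0.1, 0.6, -0.0]
grip_width: 0.096
```

carry_out --motion '[[[0,0,0.01],[0,0,0],1],[[0,0,0.02],[0,0,0],1],[[0,0,0.025],[0,0,0],1],[[0,0,0.025],[0,0,0],1]]'

```text
time_s: 17.0
eef_pos: [0.4797, 0.1313, 0.1242]
tool_rot: [0.0, 0.988, 0.156, -0.001]
wrist_force: [0.3, 0.4, 0.3]
grip_width: 0.102
```

```bash
python3 go.py .4801 .1323 .11 .3138; python3 - <<'E'
from h import *
a=snap('side','a6.png',(165,240,235,310),8)
s=env.get_state();e=s["eef_pos"]
print((proj("side",[e,e-[0,0,.0626],[.4803,.1323,.045]])-[165,240])*8)
E
```

```text
{'time_s': 17.0, 'eef_pos': [0.4797, 0.1313, 0.1242], 'tool_rot': [0.0003, 0.9878, 0.156, -0.0011], 'wrist_force': [0.2919, 0.3843, 0.316], 'grip_width': 0.1022, 'qpos': [0.1276, 0.2492, 1.8318, -0.0009, 1.0627, 1.3857]}
shift [0.0008, -0.0009, 0.0142] turn [0.0003, 0.0022, -0.0006] yaw 0.3138
[[256.70288067 199.47729164]
 [277.4371494  391.50739257]
 [279.64330204 443.12951932]]
```

View pics/a6.png

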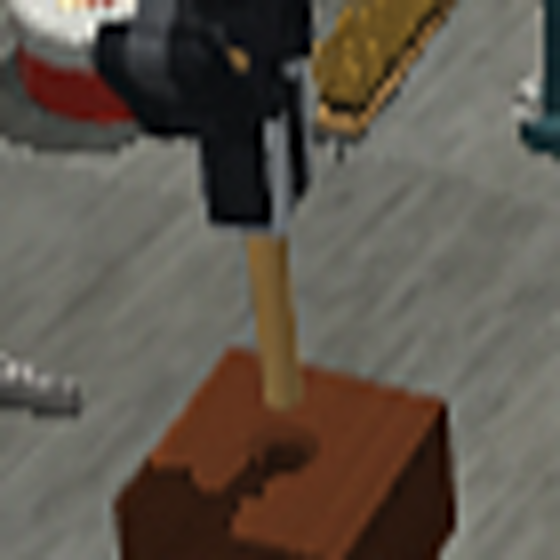

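carry_out --motion '[[[0.001,-0.0012,0.004],[0,0.002,0],1],[[0.001,-0.0012,0.008],[0,0.002,0],1],[[0.001,-0.0012,0.011],[0,0.002,0],1],[[0.001,-0.0012,0.011],[0,0.002,0],1]]'

```text
time_s: 17.55
eef_pos: [0.4803, 0.1329, 0.1133]
tool_rot: [0.0, 0.988, 0.156, -0.0]
wrist_force: [-0.3, -0.6, -0.3]
grip_width: 0.1
```

```bash
python3 go.py .4803 .1323 .105 .3138
```

```text
{'time_s': 17.55, 'eef_pos': [0.4803, 0.1329, 0.1133], 'tool_rot': [0.0002, 0.9877, 0.1561, -0.0], 'wrist_force': [-0.3435, -0.5981, -0.2654], 'grip_width': 0.0996, 'qpos': [0.1305, 0.2612, 1.8468, -0.0004, 1.0336, 1.388]}
shift [-0.0001, 0.0006, 0.0083] turn [0.0004, 0.0001, -0.0003] yaw 0.3138
```

carry_out --motion '[[[0,0.0005,0.002],[0,0,0],1],[[0,0.0005,0.004],[0,0,0],1],[[0,0.0005,0.006],[0,0,0],1]]'

```text
time_s: 17.92
eef_pos: [0.4804, 0.1323, 0.1071]
tool_rot: [0.0, 0.988, 0.156, -0.0]
wrist_force: [0.6, 0.8, -0.1]
grip_width: 0.097
```

carry_out --motion '[[[0,0,0.002],[0,0,0],1],[[0,0,0.004],[0,0,0],1]]'

```text
time_s: 18.18
eef_pos: [0.4804, 0.1324, 0.103]
tool_rot: [0.0, 0.988, 0.156, -0.0]
wrist_force: [0.1, -0.2, 0.2]
grip_width: 0.099
```

carry_out --motion '[[[0,0,0.002],[0,0,0],1],[[0,0,0.004],[0,0,0],1]]'

```text
time_s: 18.42
eef_pos: [0.4804, 0.1323, 0.0988]
tool_rot: [0.0, 0.988, 0.156, -0.0]
wrist_force: [0.2, 0.4, 0.1]
grip_width: 0.097
```

carry_out --motion '[[[0,0,0.005],[0,0,0],1],[[0,0,0.01],[0,0,0],1],[[0,0,0.015],[0,0,0],1],[[0,0,0.019],[0,0,0],1],[[0,0,0.021],[0,0,0],1]]'

```text
time_s: 19.05
eef_pos: [0.4803, 0.1323, 0.0775]
tool_rot: [0.0, 0.988, 0.156, -0.0]
wrist_force: [0.2, 1.2, 0.3]
grip_width: 0.096
```

carry_out --motion '[[[0,0,0.0015],[0,0,0],1],[[0,0,0.003],[0,0,0],1],[[0,0,0.0045],[0,0,0],1]]'

```text
time_s: 19.42
eef_pos: [0.4804, 0.1323, 0.073]
tool_rot: [0.0, 0.988, 0.156, -0.0]
wrist_force: [-0.3, 0.6, -0.6]
grip_width: 0.097
```

carry_out --motion '[[[0,0,0.001],[0,0,0],1],[[0,0,0.002],[0,0,0],1]]'

```text
time_s: 19.68
eef_pos: [0.4809, 0.1325, 0.0724]
tool_rot: [0.0, 0.988, 0.156, 0.0]
wrist_force: [-3.3, -0.0, 15.9]
grip_width: 0.099
```

The dowel is on the bottom of the holder: TCP at 0.0724, against 0.0726 when I gripped it. I'm releasing and rising.

carry_out --motion '[[[0,0,-0.0005],[0,0,0],0.8],[[0,0,-0.0005],[0,0,0],0.6],[[0,0,-0.0005],[0,0,0],0.4],[[0,0,-0.0005],[0,0,0],0.3],[[0,0,-0.0005],[0,0,0],0.3]]'

```text
time_s: 20.3
eef_pos: [0.4808, 0.1324, 0.0728]
tool_rot: [0.0, 0.988, 0.156, 0.0]
wrist_force: [-1.1, 0.0, -0.1]
grip_width: 0.696
```

carry_out --motion '[[[0,0,-0.02],[0,0,0],0.3],[[0,0,-0.06],[0,0,0],0.3],[[0,0,-0.11],[0,0,0],0.3],[[0,0,-0.15],[0,0,0],0.3],[[0,0,-0.16],[0,0,0],0.3]]'

```text
time_s: 20.92
eef_pos: [0.4822, 0.1327, 0.2356]
tool_rot: [0.0, 0.988, 0.156, 0.003]
wrist_force: [-0.0, -0.5, -0.6]
grip_width: 0.694
```

```bash
python3 - <<'E'
from h import *
st()
a=snap('side','a7.png'); cv2.imwrite("pics/a7c.png",cv2.resize(a[150:340,140:350],None,fx=3.6,fy=3.0,interpolation=2))
E
```

```text
{'time_s': 20.925, 'eef_pos': [0.4822, 0.1327, 0.2356], 'tool_rot': [0.0002, 0.9877, 0.1561, 0.0032], 'wrist_force': [-0.0464, -0.5093, -0.551], 'grip_width': 0.6944, 'qpos': [0.1296, 0.1567, 1.654, -0.0003, 1.3246, 1.3869]}
```

View pics/a7c.png

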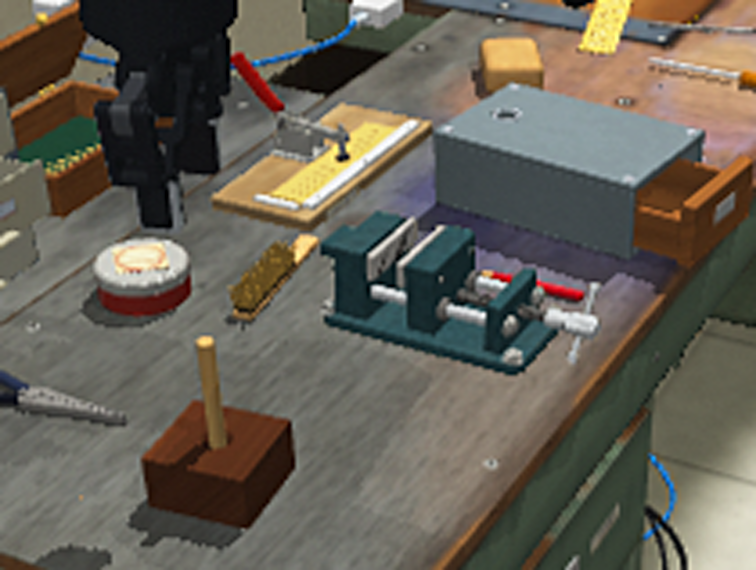

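The dowel stands in the holder with its top at about (197,263.5), as at the start. The drawer is out, the gripper is clear, and the other things in view are where they were.

```bash
python3 -c "
from h import *
print(env.close_job())"
```

```text
the job is handed in; nothing more can be done
None
```

I pressed the catch with the dowel, the drawer slid out by itself, and the dowel is back in its holder and released. I handed the job in at about 21 s of the 69 s allowed; no verdict is reported.

- **Pressing:** the readings at the wrist stayed at or below about 10.4 N. I held the catch down until the drawer's front corner matched the position predicted for 45 mm out.
- **Dowel in the holder:** it reached the bottom at a tool height of 72.4 mm, against 72.6 mm when I first gripped it, so it did not slip in the grip. The wrist read about 16 N as it touched the holder's floor.
- **Last picture:** the dowel's top was within about 1 px of its starting position. The drawer was out, the gripper was about 0.1 m clear above the dowel, and the loose things in view looked unmoved. I checked those by eye only. The pliers and the screwdriver were partly outside that crop.

No check failed. The two cameras differed by 1 to 2 mm in places, and up to about 4 mm on the empty holder hole; both insertions still went in without touching the rim.

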